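# Roll a pipe stub into the V-cradle and seat it against the stop

### The job

Get the pipe stub ready for tacking: push it from its side with the fingers so that it rolls along the bench, up the ramp nearest to it and into the groove of the V-cradle. Then push on its free end so that it slides along the groove until its other end is up against the stop plate, and back away from it. The pipe must be rolled and pushed only, never picked up or lifted, and the flange, the spray can and the hammer must be left where they are.

Things in the scene. Friction and masses are not known exactly. Their poses are not given: they have to be found in the camera images.
- pipe_mid (a point): Centre of the loose pipe stub: rust-brown steel, 60 mm diameter, 160 mm long, 0.5 to 0.8 kg, its ends closed by flush flat plates that can be pushed anywhere. It lies on the bench, centre 30 mm up. x is the pipe's axis; y and z turn as it rolls. Its surface is smooth and slippery (friction about 0.4).
- pipe: The same pipe stub: the body's origin lies on its surface and turns with it; use pipe_mid for its position. It starts left or right of the cradle, 150 to 220 mm from the groove, askew up to 0.15 rad, 25 to 60 mm short of its final place lengthwise. Pushed slowly from the side it rolls with little force (a few N up the ramp) and past the crest drops into the groove.
- seat (a point): Where the pipe's centre is when it lies in the groove with its end against the stop plate: 36.6 mm above the bench, 80 mm before the stop's face. Axes of the cradle: x along the groove towards the stop plate (away from the robot, turned up to 0.12 rad), y across the groove to the left, z up. In the groove the pipe needs 1 to 6 N to slide endwise.
- cradle: Bright steel V-cradle fixed to the bench; origin at bench height on the groove's centre line, 10 mm nearer the stop than seat; axes as seat. Shallow V: flanks 30 degrees from level, bottom 2 mm and crests 13 mm above the bench, crests at y = +-19 to 22 mm; outside each, a ramp falls to the bench at y = +-78 mm. All run from x = -120 to +80 mm.
- stop_face (a point): Middle of the stop plate's face, 36.6 mm above the bench, on the groove's centre line; axes as seat. The stop is an upright steel plate across the groove's far end, 70 mm wide (y), 12 mm thick, top 58 mm above the bench; its low foot and gusset reach 64 mm beyond it.
- flange: Loose steel ring flange lying flat, 84 mm across, 44 mm bore, 18 mm high, on the other side of the cradle from the pipe; origin at the centre of its underside. Not part of the job.
- spray_can: Loose white spray can standing upright, 56 mm across, 150 mm tall, beyond the cradle to the left; origin at the centre of its underside. Not part of the job.
- hammer: Loose hammer lying on the bench, about 200 mm long, beyond the cradle to the right; its x axis runs along the handle towards the head. Not part of the job.
Not all that is in view belongs to the job. Leave any purple, red or turquoise look-alike of the pipe alone.

How it is judged:
By the outcome, as a careful person would: the job done as asked, in the order asked, and still so for the second after the job is handed in, with the robot touching nothing.
It also fails if it takes over 58 s, if anything falls off the work surface, if the arm or the gripper's body presses on something with over 40 N, if the wrist force passes 120 N, or if a joint passes its speed limit or range.

### The arm

A 7-joint arm with a two-finger parallel gripper is mounted at the origin on the work surface. World frame = base frame: x ahead of the robot, y to its left, z up, the work surface at z = 0. Lengths are in m, angles in degrees, forces in N, time in s.
With the tool pointing down it reaches from about 0.425 to 0.875 m from the base axis. Payload 8.4 kg.
Tool frame: the origin (TCP) lies at the very end of the fingers, on their centre line; the grasp point (between the pads) lies 19 mm behind it (grip_point_offset is the distance from the TCP to the grasp point, in m); z points along the fingers, y is the direction in which the jaws open and shut (so a half turn about z gives the same grasp; the last joint's range is limited). The gripper opens to 87 mm and grips with 3 to 60 N. Pads are 19 mm wide; open, the fingers measure 117 mm over their backs; the gripper's body (75 mm by 190 mm) begins 51 mm behind the grasp point.
Start: joints at [67.196, 19.091, 2.286, 83.961, -0.768, 76.965, -3.352], TCP at [0.191, -0.621, 0.223] pointing down, gripper open.
Joint ranges: [-147.57, 147.57], [-21.85, 119.76], [-74.77, 79.35], [14.55, 137.4], [-85.83, 265.84], [4.83, 119.75], [-152.11, 152.11]. Speed limits (degrees/s): [127.2, 127.2, 159.86, 159.86, 180, 180, 180].

### API

Orientations are given as [roll, pitch, yaw] about the fixed x, y, z axes, in that order (R = Rz(yaw) Ry(pitch) Rx(roll)).
In Python, from cell import * gives the robot as it stands.
- The arm moves only by the shell command python3 -m creep 'ROWS' [FORCE]. ROWS is text: rows parted by semicolons, each of 7 numbers parted by spaces: the shift along the tool's x, y, z in m, then the turn, a rotation vector about the tool's x, y, z in rad, then the finger opening in m, from 0 to 0.087. A call has 1 to 10 rows; each row shifts and turns the commanded pose from where the row before left it, along the tool's axes as they then stand; what a row does not reach is not made up. A row lasts 1/8 s, in which the tool goes at most 62.5 mm and 10.7 degrees, less where a joint would pass 70% of its speed; a pose out of reach is approached as far as the arm can. A call is refused whole if a number of a shift passes 0.0625 or a number of a turn 0.188, either way. A call with a gripper value outside its range is refused whole. The fingers move at their own pace and stop on an object; FORCE is the grip in N (left out, the last holds). Time passes only in rows, so rows that do not move let the fingers close. It gives the time, the measured TCP pose, the force and the opening at its end, in the units of the state.
- get_obs(): the state, without advancing time (a new reading comes with each control period).
- camera(name): name is "scene" or "top" or "wrist"; returns a dict with "image" (384x512x3 uint8, red, green, blue), "z_map" (384x512 float32, m along the optical axis (not along the pixel's ray), 0 where there is no reading), "fx", "fy", "cx", "cy" (pixels), "R" (3x3) and "t" (3): a world point X has camera coordinates R X + t. Camera axes: x right, y down, z forward; pixel columns grow to the right and rows downward; lengths in m; the calibration is good to about 2 mm. The wrist camera is an equidistant fisheye: a pixel r from the principal point sees the ray r / f radians off the axis. A picture is of the moment at which its call begins.
- close_job(): hands the job in, once; it reports no verdict.
The state is a dict: "clock": time; "qpos": joint angles; "joint_velocities": joint speeds; "effort": joint torques, N m; "tcp_pos": TCP position; "tcp_rot": TCP orientation; "contact_force": force on the tool from outside, world axes, zero at the start; "ft_torque": the same for the moment, N m; "width": finger opening in m.
Only numpy, scipy, OpenCV 4.12 (cv2) and the standard library are available. Lean on these libraries where they do the work, as an engineer would, in place of code of your own. Each camera call takes 0.05 s, during which the arm holds its last target.

## Working session

There is one attempt and no reset: what is moved stays moved. The work goes in short steps, Python scripts to look and compute and a shell command to move; the robot and the scene stay as the last step left them, time stands still between calls to the robot, and variables do not carry over. Pictures are saved under pics/ and viewed, and the job is handed in when it is done.

```bash
mkdir -p pics; ls; python3 - <<'E'
from cell import *
import cv2,pickle
o=get_obs();print(o)
for n in["top","scene"]:
    c=camera(n);cv2.imwrite(f"pics/{n}0.png",c["image"][:,:,::-1]);pickle.dump(c,open(f"{n}0.pkl","wb"))
    print(n,c["R"],c["t"],c["fx"],c["cx"],c["cy"])
E
```

```text
pics
{'clock': 0.0, 'qpos': array([67.19625061, 19.13182166,  2.28407058, 84.01004902, -0.76983548,
       76.96499767, -3.35101267]), 'joint_velocities': array([ 0.03780401, -0.00033058,  0.04296282, -0.05528571, -0.12332484,
        0.04100171,  0.09277055]), 'effort': array([ 1.23926438e-04, -6.56351852e+01,  1.33507412e+00, -4.03795159e+01,
       -5.99697791e-02,  4.48917726e-02,  1.36137155e-04]), 'tcp_pos': array([ 0.19119824, -0.62076241,  0.22166704]), 'tcp_rot': array([-1.79908448e+02,  4.04989938e-03,  1.71198610e+01]), 'contact_force': array([-0.0254969 , -1.00849726, -0.84753229]), 'ft_torque': array([ 0.03726265, -0.01250362,  0.00329162]), 'width': 0.08712230087193615}
top [[ 0.00519036 -0.99998087  0.00336476]
 [-0.98759586 -0.00565407 -0.15691542]
 [ 0.15693145 -0.00250858 -0.98760631]] [-0.10046958  0.55607375  1.15432702] 440.7695300841401 253.36136963472833 193.9644711397115
scene [[ 0.18421569  0.98287264 -0.00509415]
 [ 0.75484024 -0.14479219 -0.63972763]
 [-0.62950838  0.11400259 -0.76858481]] [-0.03043985 -0.36279302  1.62751791] 434.34230860637217 252.20917719907544 195.30154731703033
```

View pics/top0.png

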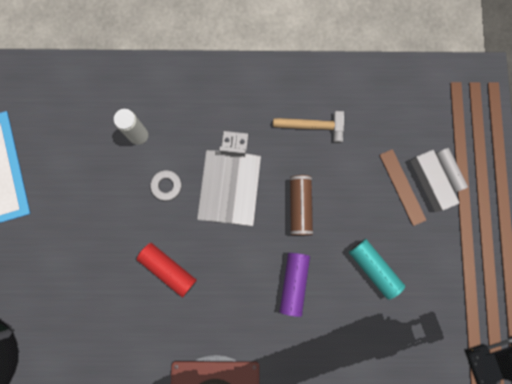

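View pics/scene0.png

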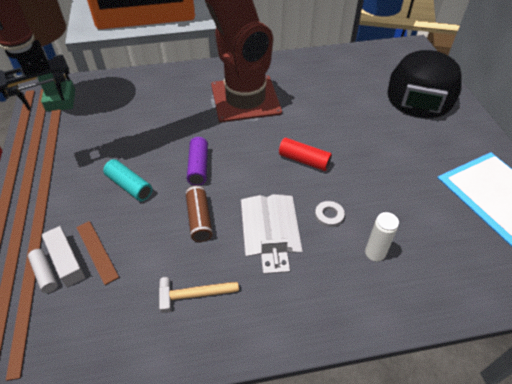

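The top view shows the brown pipe at about (302,205), right of the cradle at (230,187). The stop is at (234,142), the flange at (166,185), the can at (130,125) and the hammer at (310,125). The purple decoy at (295,285) sits just nearside of the pipe. Next I'll measure poses.

```bash
cat > h.py <<'E'
import numpy as np,pickle,cv2
def cloud(c):
    z=c["z_map"];v,u=np.mgrid[:384,:512]
    P=np.stack([(u-c["cx"])/c["fx"]*z,(v-c["cy"])/c["fy"]*z,z],-1)
    return (P-c["t"])@c["R"]   # R^T (P-t)
def proj(c,X):
    p=np.atleast_2d(X)@c["R"].T+c["t"];return np.stack([p[:,0]/p[:,2]*c["fx"]+c["cx"],p[:,1]/p[:,2]*c["fy"]+c["cy"]],-1)
def pipe(c,near,rad=0.14,zmin=.012,zmax=.085):
    W=cloud(c);im=c["image"].astype(int);r,g,b=im[...,0],im[...,1],im[...,2]
    hsv=cv2.cvtColor(c["image"],cv2.COLOR_RGB2HSV)
    m=(c["z_map"]>0)&(W[...,2]>zmin)&(W[...,2]<zmax)&(np.hypot(W[...,0]-near[0],W[...,1]-near[1])<rad)
    col=m&(hsv[...,0]<20)&(hsv[...,1]>70)
    return W,m,col
def fit(W,col):
    """axis from the rectangle of brown points in plan"""
    P=W[col];q=P[:,:2].astype(np.float32)
    r=cv2.minAreaRect(q);bx=cv2.boxPoints(r)
    e=[bx[1]-bx[0],bx[2]-bx[1]];d=max(e,key=np.linalg.norm);a=np.arctan2(d[1],d[0]);
    if np.cos(a)<0:a+=np.pi
    a=(a+np.pi)%(2*np.pi)-np.pi
    return np.array(r[0]),r[1],a,P
E
python3 - <<'E'
from h import *
for n in["top","scene"]:
    c=pickle.load(open(n+"0.pkl","rb"));W=cloud(c)
    px={"top":dict(pipe=(302,205),cr=(230,187),stop=(234,142),fl=(166,172),can=(125,117)),"scene":dict(pipe=(198,212),cr=(271,225),stop=(272,246))}[n]
    for k,(u,v) in px.items(): print(n,k,W[v,u].round(4))
    _,m,col=pipe(c,W[px["pipe"][1],px["pipe"][0]][:2],.13)
    f=fit(W,col);print(f[:3],len(f[3]),f[3][:,2].max(),np.median(f[3],0))
    # upper strip
    t=f[3][f[3][:,2]>.05];print("top strip",t.mean(0),np.linalg.svd(t[:,:2]-t[:,:2].mean(0))[2][0],t[:,0].min(),t[:,0].max())
    # bench bias
    print("bench",np.median(W[...,2][(abs(W[...,0]-.5)<.1)&(abs(W[...,2])<.02)]))
    s=(hs:=W[...,2])
    cc=W[px["cr"][1],px["cr"][0]]
    st=(s>.045)&(s<.07)&(np.hypot(W[...,0]-cc[0]-.05,W[...,1]-cc[1])<.11)&(abs(W[...,1]-cc[1])<.06)
    S=W[st];print("stop top",len(S),cv2.minAreaRect(S[:,:2].astype(np.float32)),S.mean(0))
    im=cv2.resize(c["image"][100:330,90:450] if n=="top" else c["image"][120:320,140:400],None,fx=2.2 if n=="top" else 3,fy=2.2 if n=="top" else 3,interpolation=cv2.INTER_CUBIC)
    cv2.imwrite(f"pics/{n}_zoom.png",im[:600,:800,::-1])
E
```

```text
top pipe [ 0.5251 -0.2277  0.0588]
top cr [ 0.5824 -0.0316  0.0044]
top stop [ 0.7065 -0.0424  0.0282]
top fl [0.6211 0.1469 0.0205]
top can [0.7359 0.2302 0.1506]
(array([ 0.52799898, -0.22696459]), (0.13620613515377045, 0.0567077212035656), np.float32(0.012350082)) 841 0.0650830216831562 [ 0.5260389  -0.21947998  0.05461656]
top strip [ 0.52729108 -0.22697982  0.05640592] [-0.99999674  0.0025518 ] 0.4607028445627168 0.5962621007427341
bench 0.0012736915302994805
stop top 135 ((0.6788451075553894, -0.039362240582704544), (0.06909894943237305, 0.012758724391460419), 84.41961669921875) [ 0.67804705 -0.03951681  0.05701821]
scene pipe [ 0.5492 -0.2254  0.0592]
scene cr [ 0.592  -0.025   0.0036]
scene stop [ 0.6857 -0.0436  0.0401]
(array([ 0.53532767, -0.22582421]), (0.155632883310318, 0.058551449328660965), np.float32(0.0019931793)) 739 0.06350378940605357 [ 0.54185163 -0.22146675  0.05366919]
top strip [ 0.53668918 -0.22509278  0.05604176] [0.99990122 0.01405508] 0.4575268522833419 0.6130988634287657
bench 0.0003974248456273989
stop top 158 ((0.6824222207069397, -0.03638627752661705), (0.06842774897813797, 0.01455004047602415), 84.32242584228516) [ 0.68363527 -0.03704671  0.05492458]
```

```bash
python3 - <<'E'
from h import *
c=pickle.load(open("top0.pkl","rb"))
im=cv2.resize(c["image"][120:250,180:340],None,fx=4.5,fy=4.5,interpolation=cv2.INTER_CUBIC)
cv2.imwrite("pics/crad.png",im[:,:,::-1])
E
```

```text
(no output)
```

View pics/crad.png

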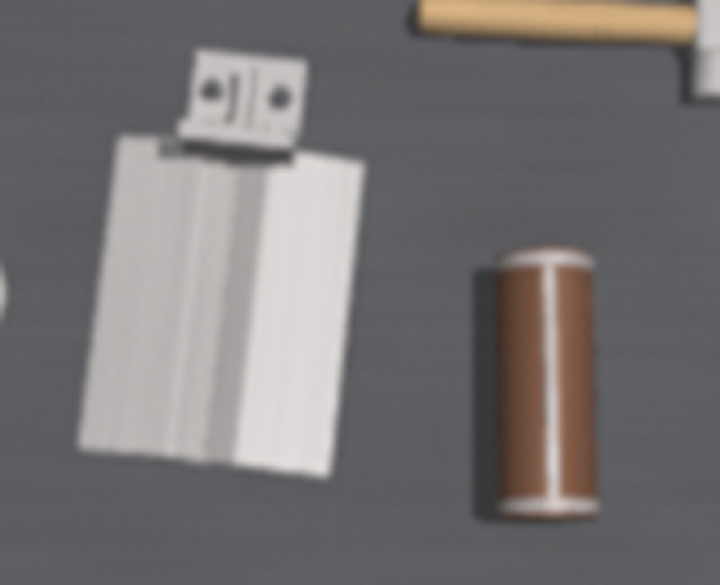

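```bash
cat >> h.py <<'E'
def pipefit(c,near,a0,zc):
    """least squares fit of a 60x160 cylinder surface to all raised points near"""
    from scipy.optimize import least_squares
    W=cloud(c)
    d=W[...,:2]-near;x=d@[np.cos(a0),np.sin(a0)];y=d@[-np.sin(a0),np.cos(a0)]
    m=(c["z_map"]>0)&(abs(x)<.11)&(abs(y)<.05)&(W[...,2]>zc-.008)&(W[...,2]<zc+.04)
    P=W[m]
    def res(p):
        dx=P[:,:2]-p[:2];y=dx@[-np.sin(p[2]),np.cos(p[2])];x=dx@[np.cos(p[2]),np.sin(p[2])]
        ry=np.hypot(y,P[:,2]-zc-p[3])-.03;rx=abs(x)-.08
        return np.where(rx>0,np.hypot(rx,np.maximum(ry,0)),np.where(ry>0,ry,np.maximum(ry,rx)))
    s=least_squares(res,[*near,a0,0.],loss="soft_l1",f_scale=.002,x_scale=[.01,.01,.1,.01])
    x=(P[:,:2]-s.x[:2])@[np.cos(s.x[2]),np.sin(s.x[2])]
    return s.x,len(P),np.percentile(x,[1,99]),np.sqrt(np.mean(s.fun**2))
E
python3 - <<'E'
from h import *
for n in["top","scene"]:
    c=pickle.load(open(n+"0.pkl","rb"))
    print(n,pipefit(c,np.array([.533,-.226]),0.01,.03))
    W=cloud(c);a=-.098;dv=np.array([np.cos(a),np.sin(a)]);nv=np.array([-dv[1],dv[0]])
    d=W[...,:2]-np.array([.681,-.038]);x=d@dv;y=d@nv;z=W[...,2]
    # groove profile
    m=(x<-.03)&(x>-.19)&(abs(y)<.09)&(z>-.01)&(z<.03)
    prof=[(round(b*1e3),round(1e3*np.median(z[m&(abs(y-b)<.0025)]),1)) for b in np.arange(-.085,.086,.005)]
    print(prof)
    # axis yaw: extents of crests per x
    for x0 in(-.17,-.13,-.09,-.05):
        k=m&(abs(x-x0)<.02); 
        lo=[(b,np.median(z[k&(abs(y-b)<.003)])) for b in np.arange(-.022,.023,.002)]
        b,zz=np.array(lo).T;w=abs(b)<.016;A=np.polyfit(b[w],zz[w],2);print(x0,"min at",-A[1]/2/A[0])
    s=(z>.048)&(z<.066)&(abs(x)<.02)&(abs(y)<.045)
    print("stop",np.percentile(x[s],[3,50,97]),np.percentile(y[s],[2,98]))
E
```

```text
top (array([ 5.28837980e-01, -2.28005217e-01,  8.85585361e-03,  1.92115132e-04]), 1302, array([-0.07997088,  0.07791829]), np.float64(0.001899008471518894))
[(-85, np.float64(0.2)), (-80, np.float64(0.8)), (-75, np.float64(0.9)), (-70, np.float64(2.4)), (-65, np.float64(3.4)), (-60, np.float64(4.9)), (-55, np.float64(6.1)), (-50, np.float64(6.5)), (-45, np.float64(8.2)), (-40, np.float64(9.2)), (-35, np.float64(11.2)), (-30, np.float64(11.8)), (-25, np.float64(12.7)), (-20, np.float64(13.3)), (-15, np.float64(10.9)), (-10, np.float64(8.2)), (-5, np.float64(5.5)), (0, np.float64(3.1)), (5, np.float64(5.7)), (10, np.float64(8.9)), (15, np.float64(11.1)), (20, np.float64(13.1)), (25, np.float64(13.0)), (30, np.float64(11.9)), (35, np.float64(10.1)), (40, np.float64(9.1)), (45, np.float64(8.3)), (50, np.float64(7.2)), (55, np.float64(5.8)), (60, np.float64(4.6)), (65, np.float64(3.5)), (70, np.float64(2.1)), (75, np.float64(0.9)), (80, np.float64(0.0)), (85, np.float64(1.2))]
-0.17 min at -0.0005668005699289706
-0.13 min at -0.0003703961938484761
-0.09 min at -0.000205492940771282
-0.05 
[... 581 characters left out ...]
6)), (-15, np.float64(11.8)), (-10, np.float64(8.8)), (-5, np.float64(6.0)), (0, np.float64(3.1)), (5, np.float64(2.8)), (10, np.float64(6.9)), (15, np.float64(9.0)), (20, np.float64(11.4)), (25, np.float64(12.2)), (30, np.float64(11.5)), (35, np.float64(9.9)), (40, np.float64(9.3)), (45, np.float64(8.2)), (50, np.float64(6.1)), (55, np.float64(5.0)), (60, np.float64(4.4)), (65, np.float64(3.0)), (70, np.float64(2.2)), (75, np.float64(1.1)), (80, np.float64(-0.0)), (85, np.float64(-0.3))]
-0.17 min at 0.001888655787184586
-0.13 min at 0.0018410495253567082
-0.09 min at 0.001421157128709961
-0.05 min at 0.0016866192273507024
stop [-0.00477995  0.00296783  0.00767651] [-0.03153616  0.0344206 ]
```

Estimates in world coordinates:

| Item | Position | Yaw |
|---|---|---|
| Seat | about (0.595, -0.029) | -0.098 rad |
| Pipe | about (0.530, -0.227) | 0.007 rad |

So the pipe is 203 mm from the groove and 46 mm short lengthwise. My plan is to push with open fingers and the jaw axis along the groove, so there are two contacts that also square the pipe up.

```bash
python3 -m creep '0.046 -0.0242 0 0 0 0 0.087; 0.046 -0.0242 0 0 0 0 0.087; 0.046 -0.0242 0 0 0 0 0.087; 0.046 -0.0242 0 0 0 0 0.087; 0.046 -0.0242 0 0 0 0 0.087; 0.046 -0.0242 0 0 0 0 0.087; 0.046 -0.0242 0 0 0 0 0.087; 0.046 -0.0242 0 0 0 0 0.087; 0.046 -0.0242 0 0 0 0 0.087'; python3 -m creep '0 0 0.012 0 0 -0.13 0.087; 0 0 0.012 0 0 -0.13 0.087; 0 0 0.012 0 0 -0.13 0.087; 0 0 0.012 0 0 -0.13 0.087; 0 0 0.012 0 0 -0.13 0.087; 0 0 0.012 0 0 -0.13 0.087; 0 0 0.012 0 0 -0.13 0.087; 0 0 0.012 0 0 -0.13 0.087; 0 0 0.012 0 0 -0.13 0.087; 0 0 0 0 0 0 0.087'
```

```text
clock: 1.23
tcp_pos: [0.5237, -0.2898, 0.2223]
tcp_rot: [-180.0, 0.0, 17.1]
contact_force: [0.5, -1.0, 0.6]
width: 0.0871
clock: 2.48
tcp_pos: [0.522, -0.2909, 0.1133]
tcp_rot: [-179.9, -0.1, 84.1]
contact_force: [-0.3, -0.4, -0.2]
width: 0.0871
```

```bash
python3 -m creep '0 0 0.0155 0 0 0 0.087; 0 0 0.0155 0 0 0 0.087; 0 0 0.0155 0 0 0 0.087; 0 0 0.0155 0 0 0 0.087; 0 0 0.0155 0 0 0 0.087; 0 0 0.0145 0 0 0 0.087; 0.004 0 0 0 0 -0.006 0.087; 0.006 0 0 0 0 0 0.087; 0.005 0 0 0 0 0 0.087; 0 0 0 0 0 0 0.087'; python3 - <<'E'
from cell import *
import cv2,pickle
from h import *
c=camera("top");cv2.imwrite("pics/top1.png",cv2.resize(c["image"][100:300,150:400],None,fx=3,fy=3)[:,:,::-1]);print(get_obs()["tcp_pos"],get_obs()["tcp_rot"])
c=camera("wrist");cv2.imwrite("pics/wr1.png",c["image"][:,:,::-1])
E
```

```text
clock: 3.72
tcp_pos: [0.5248, -0.2757, 0.0231]
tcp_rot: [180.0, 0.0, 84.5]
contact_force: [0.7, 0.2, 0.4]
width: 0.0871
[ 0.52464734 -0.27607208  0.02302527] [1.79963977e+02 1.74952997e-02 8.45262923e+01]
```

View pics/top1.png

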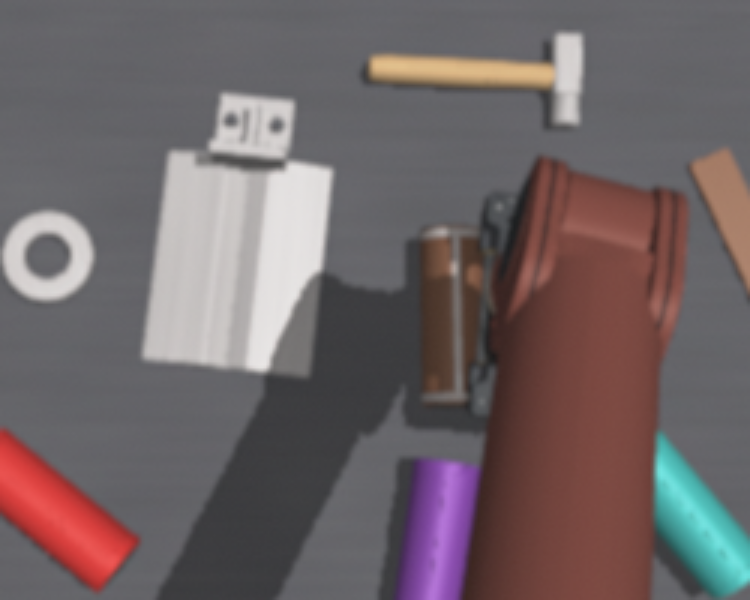

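View pics/wr1.png

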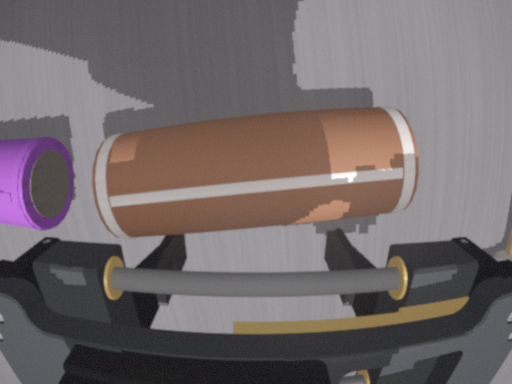

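The fingers stand just beside the pipe, which is at about (450,315) in the crop, and nothing is touched. Now a slow push.

```bash
python3 -m creep '0.003 0 0 0 0 0 0.087; 0.003 0 0 0 0 0 0.087; 0.003 0 0 0 0 0 0.087; 0.003 0 0 0 0 0 0.087; 0.003 0 0 0 0 0 0.087; 0.003 0 0 0 0 0 0.087; 0.003 0 0 0 0 0 0.087; 0.003 0 0 0 0 0 0.087; 0.003 0 0 0 0 0 0.087; 0.003 0 0 0 0 0 0.087'; python3 - <<'E'
from cell import *
import cv2
c=camera("wrist");cv2.imwrite("pics/wr2.png",c["image"][:,:,::-1])
E
```

```text
clock: 5.08
tcp_pos: [0.5272, -0.2462, 0.0226]
tcp_rot: [-180.0, -0.0, 84.5]
contact_force: [0.2, -0.4, 0.4]
width: 0.0866
```

View pics/wr2.png

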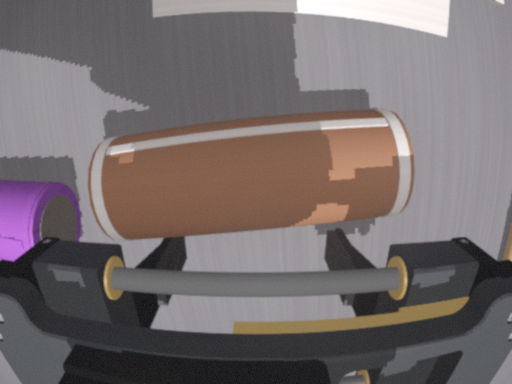

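```bash
python3 -m creep '0.003 0 0 0 0 0 0.087; 0.003 0 0 0 0 0 0.087; 0.003 0 0 0 0 0 0.087; 0.003 0 0 0 0 0 0.087; 0.003 0 0 0 0 0 0.087; 0.003 0 0 0 0 0 0.087; 0.003 0 0 0 0 0 0.087; 0.003 0 0 0 0 0 0.087; 0.003 0 0 0 0 0 0.087; 0.003 0 0 0 0 0 0.087'; python3 - <<'E'
from cell import *
import cv2
from h import *
c=camera("wrist");cv2.imwrite("pics/wr3.png",c["image"][:,:,::-1])
for n in("top","scene"):
    c=camera(n);print(pipefit(c,np.array([.533,-.165]),-.03,.03));cv2.imwrite(f"pics/{n}3.png",c["image"][:,:,::-1])
E
```

```text
clock: 6.38
tcp_pos: [0.5301, -0.2163, 0.0226]
tcp_rot: [180.0, -0.0, 84.5]
contact_force: [0.8, 0.4, -0.3]
width: 0.0873
(array([ 5.28170351e-01, -1.68299212e-01,  1.00371949e-02,  2.77052303e-04]), 975, array([-0.07925646,  0.07829414]), np.float64(0.0019421393617346976))
(array([ 5.30321159e-01, -1.65570018e-01,  9.30349940e-03, -4.55051907e-04]), 885, array([-0.07594961,  0.08207884]), np.float64(0.00343615546592068))
```

View pics/wr3.png

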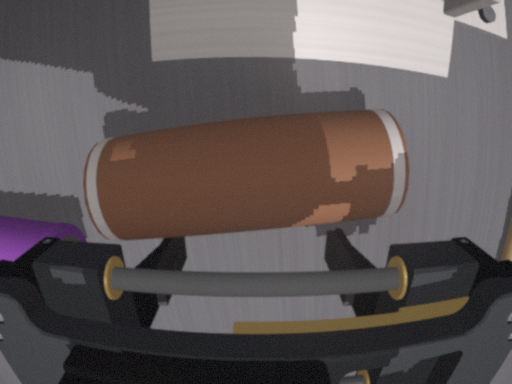

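View pics/top3.png

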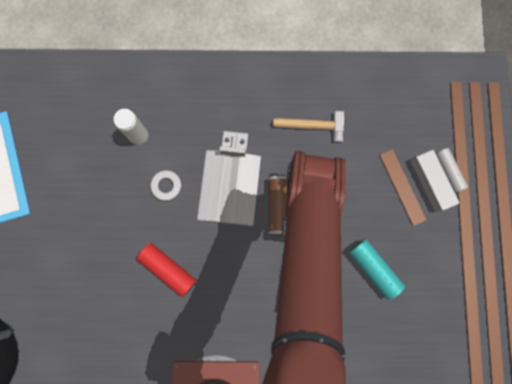

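The pipe rolls with its yaw unchanged (0.01 rad) and is now about 144 mm from the groove. The ramp should square it against both fingers, so I'll continue.

```bash
python3 -m creep '0.004 0 0 0 0 0 0.087; 0.004 0 0 0 0 0 0.087; 0.004 0 0 0 0 0 0.087; 0.004 0 0 0 0 0 0.087; 0.004 0 0 0 0 0 0.087; 0.004 0 0 0 0 0 0.087; 0.004 0 0 0 0 0 0.087; 0.004 0 0 0 0 0 0.087; 0.004 0 0 0 0 0 0.087; 0.004 0 0 0 0 0 0.087';python3 -m creep '0.003 0 0 0 0 0 0.087; 0.003 0 0 0 0 0 0.087; 0.003 0 0 0 0 0 0.087; 0.003 0 0 0 0 0 0.087; 0.003 0 0 0 0 0 0.087; 0.003 0 0 0 0 0 0.087; 0.003 0 0 0 0 0 0.087; 0.003 0 0 0 0 0 0.087; 0.003 0 0 0 0 0 0.087; 0.003 0 0 0 0 0 0.087'; python3 - <<'E'
from cell import *
import cv2
from h import *
c=camera("wrist");cv2.imwrite("pics/wr4.png",c["image"][:,:,::-1])
for n in("top","scene"):
    c=camera(n);print(pipefit(c,np.array([.533,-.098]),-.03,.032));cv2.imwrite(f"pics/{n}4.png",c["image"][:,:,::-1])
E
```

```text
clock: 7.78
tcp_pos: [0.534, -0.1764, 0.0226]
tcp_rot: [180.0, -0.0, 84.5]
contact_force: [-0.4, -0.3, 0.5]
width: 0.0871
clock: 9.02
tcp_pos: [0.5368, -0.1467, 0.0226]
tcp_rot: [180.0, 0.0, 84.5]
contact_force: [0.0, -2.8, 1.6]
width: 0.0872
(array([ 5.28431944e-01, -9.99087824e-02,  1.28923062e-02,  3.38291617e-04]), 565, array([-0.08044233,  0.07719207]), np.float64(0.0018260859492530458))
(array([ 5.29492491e-01, -9.84284173e-02,  1.31570270e-02, -3.98676180e-04]), 760, array([-0.07478991,  0.0824623 ]), np.float64(0.0036268914715872403))
```

View pics/wr4.png

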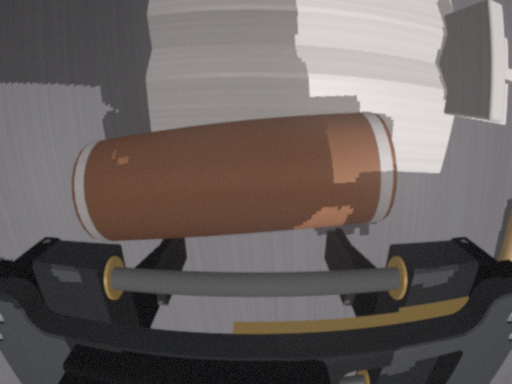

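```bash
python3 -m creep '0.002 0 0 0 0 0 0.087; 0.002 0 0 0 0 0 0.087; 0.002 0 0 0 0 0 0.087; 0.002 0 0 0 0 0 0.087; 0.002 0 0 0 0 0 0.087; 0.002 0 0 0 0 0 0.087; 0.002 0 0 0 0 0 0.087; 0.002 0 0 0 0 0 0.087; 0.002 0 0 0 0 0 0.087; 0.002 0 0 0 0 0 0.087'; python3 - <<'E'
from cell import *
import cv2
from h import *
c=camera("wrist");cv2.imwrite("pics/wr5.png",c["image"][:,:,::-1])
for n in("top","scene"):
    c=camera(n);print(pipefit(c,np.array([.533,-.08]),-.03,.035));cv2.imwrite(f"pics/{n}5.png",c["image"][:,:,::-1])
E
```

```text
clock: 10.42
tcp_pos: [0.5392, -0.1276, 0.0229]
tcp_rot: [179.9, 0.0, 84.5]
contact_force: [-0.2, -7.0, 3.8]
width: 0.0871
(array([ 0.53010034, -0.08474993, -0.09251744,  0.00067967]), 333, array([-0.07997842,  0.07344309]), np.float64(0.0014216004179979844))
(array([ 5.31617493e-01, -8.31618301e-02, -9.34553476e-02, -2.43477568e-04]), 717, array([-0.0763325 ,  0.08218953]), np.float64(0.0030782664354434253))
```

View pics/wr5.png

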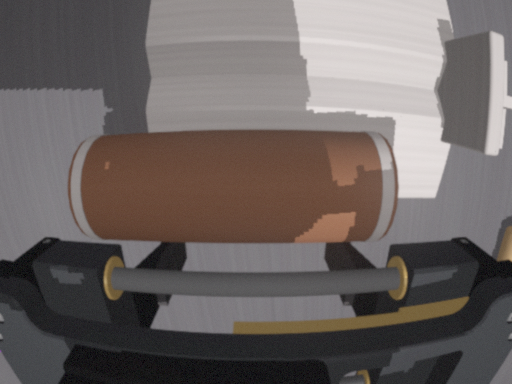

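The pipe is now square (yaw -0.093) on both fingers and climbing the ramp at 7 N. Continuing.

```bash
python3 -m creep '0.003 0 0 0 0 0 0.087; 0.003 0 0 0 0 0 0.087; 0.003 0 0 0 0 0 0.087; 0.003 0 0 0 0 0 0.087; 0.003 0 0 0 0 0 0.087; 0.003 0 0 0 0 0 0.087; 0.003 0 0 0 0 0 0.087; 0.003 0 0 0 0 0 0.087; 0.003 0 0 0 0 0 0.087; 0.003 0 0 0 0 0 0.087'; python3 - <<'E'
from cell import *
import cv2
from h import *
c=camera("wrist");cv2.imwrite("pics/wr6.png",c["image"][:,:,::-1])
for n in("top","scene"):
    c=camera(n);print(pipefit(c,np.array([.533,-.05]),-.09,.041));cv2.imwrite(f"pics/{n}6.png",c["image"][:,:,::-1])
E
```

```text
clock: 11.82
tcp_pos: [0.5419, -0.0977, 0.0229]
tcp_rot: [180.0, 0.0, 84.5]
contact_force: [-1.8, -6.2, 4.0]
width: 0.0868
(array([ 0.53324558, -0.05477679, -0.09283772,  0.00184499]), 142, array([-0.08039794,  0.01072891]), np.float64(0.0013698058312115904))
(array([ 0.53465291, -0.05236925, -0.09914249,  0.00066944]), 658, array([-0.07443387,  0.08215925]), np.float64(0.0027628009380204453))
```

View pics/wr6.png

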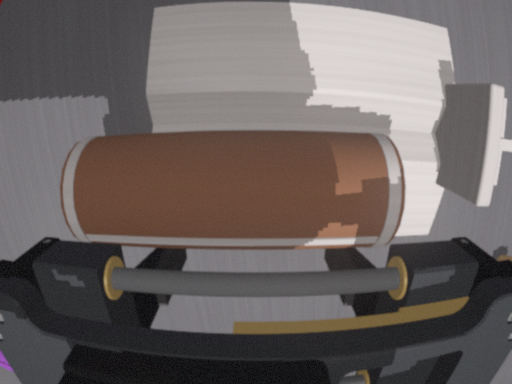

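```bash
python3 -m creep '0.002 0 0 0 0 0 0.087; 0.002 0 0 0 0 0 0.087; 0.002 0 0 0 0 0 0.087; 0.0015 0 0 0 0 0 0.087; 0.0015 0 0 0 0 0 0.087; 0.0015 0 0 0 0 0 0.087; 0.0015 0 0 0 0 0 0.087; 0.0015 0 0 0 0 0 0.087; 0.0015 0 0 0 0 0 0.087; 0 0 0 0 0 0 0.087'; python3 - <<'E'
from cell import *
import cv2
from h import *
c=camera("wrist");cv2.imwrite("pics/wr7.png",c["image"][:,:,::-1])
for n in("scene",):
    c=camera(n);print(pipefit(c,np.array([.534,-.035]),-.09,.039));cv2.imwrite(f"pics/{n}7.png",c["image"][:,:,::-1])
E
```

```text
clock: 13.22
tcp_pos: [0.543, -0.082, 0.0226]
tcp_rot: [-180.0, -0.0, 84.5]
contact_force: [-0.1, 0.0, -0.8]
width: 0.0872
(array([ 0.53842896, -0.02231163, -0.11054886, -0.0024828 ]), 840, array([-0.07508274,  0.0821463 ]), np.float64(0.005781436729455359))
```

View pics/wr7.png

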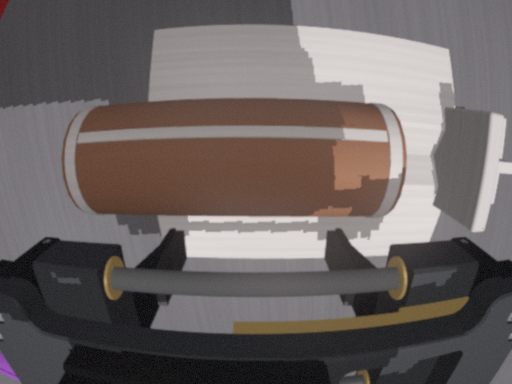

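View pics/scene7.png

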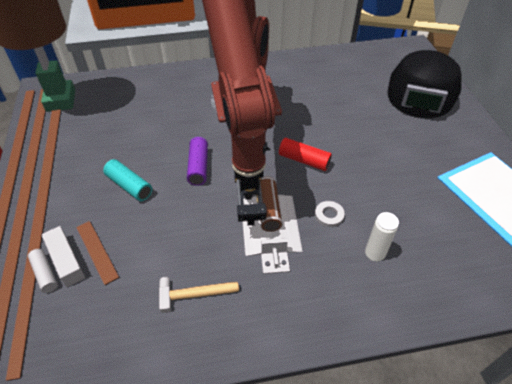

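The pipe dropped into the groove, lies parallel to it, and the force is zero. It is about 57 mm short of the stop. Next I raise, close the fingers and go behind its near end.

```bash
python3 -m creep '-0.004 0 0 0 0 0 0.087; 0 0 -0.02 0 0 0 0.087; 0 0 -0.04 0 0 0 0.087; 0 0 -0.04 0 0 0 0.04; 0.01 -0.02 0 0 0 0 0; 0.016 -0.03 0 0 0 0 0; 0.018 -0.034 0 0 0 0 0; 0.018 -0.033 0 0 0 0 0; 0 0 0 0 0 0 0; 0 0 0 0 0 0 0'; python3 - <<'E'
from cell import *
import cv2
from h import *
c=camera("wrist");cv2.imwrite("pics/wr8.png",c["image"][:,:,::-1])
for n in("top","scene",):
    c=camera(n);print(pipefit(c,np.array([.538,-.023]),-.098,.0366));cv2.imwrite(f"pics/{n}8.png",c["image"][:,:,::-1])
print(get_obs()["tcp_pos"],get_obs()["qpos"])
E
```

```text
clock: 14.58
tcp_pos: [0.4328, -0.0138, 0.1229]
tcp_rot: [179.9, 0.0, 84.5]
contact_force: [-0.8, -0.4, -0.5]
width: 0.0248
(array([ 5.35172906e-01, -2.34170232e-02, -1.07896433e-01,  4.84355239e-04]), 536, array([-0.03551672,  0.08009038]), np.float64(0.0017064056662666545))
(array([ 0.53807222, -0.02125677, -0.1058086 , -0.00054319]), 1031, array([-0.0764055 ,  0.08190849]), np.float64(0.0015279115109622225))
[ 0.43280721 -0.01370343  0.12259464] [ 2.80902134e+01  4.01674662e-02 -3.17211900e+01  1.18421648e+02
 -5.40793624e-03  6.15328305e+01 -9.18105254e+00]
```

View pics/wr8.png

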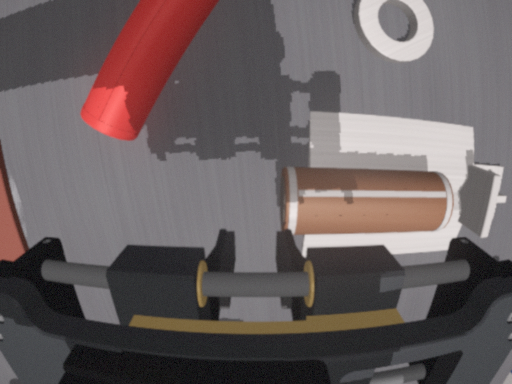

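View pics/top8.png

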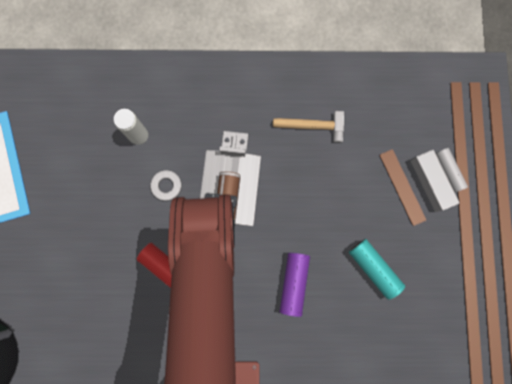

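```bash
python3 -m creep '0 -0.004 0 0 0 0 0; 0 0 0 0 0 0 0; 0 0 0 0 0 0 0; 0 0 0 0 0 0 0; 0 0 0 0 0 0 0; 0 0 0.02 0 0 0 0; 0 0 0.02 0 0 0 0'; python3 - <<'E'
from cell import *
import cv2
c=camera("wrist");cv2.imwrite("pics/wr9.png",c["image"][:,:,::-1])
E
```

```text
clock: 15.6
tcp_pos: [0.4284, -0.0129, 0.0823]
tcp_rot: [180.0, 0.0, 84.5]
contact_force: [0.1, -0.5, 0.3]
width: 0.0007
```

View pics/wr9.png

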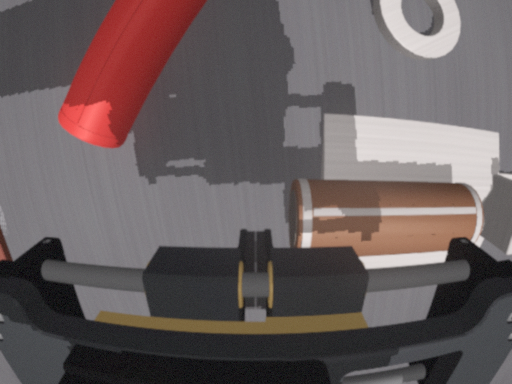

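```bash
python3 -m creep '0 0 0.02 0 0 0 0; 0 0 0.02 0 0 0 0; 0 0 0.018 0 0 0 0; 0 0 0 0 0 0 0'; python3 - <<'E'
from cell import *
import cv2
c=camera("wrist");cv2.imwrite("pics/wr10.png",c["image"][:,:,::-1])
c=camera("scene");cv2.imwrite("pics/scene10.png",cv2.resize(c["image"][140:270,190:350],None,fx=4.5,fy=4.5)[:,:,::-1])
E
```

```text
clock: 16.15
tcp_pos: [0.4273, -0.0127, 0.024]
tcp_rot: [-179.9, -0.0, 84.5]
contact_force: [0.6, -0.6, -0.1]
width: 0.0007
```

View pics/wr10.png

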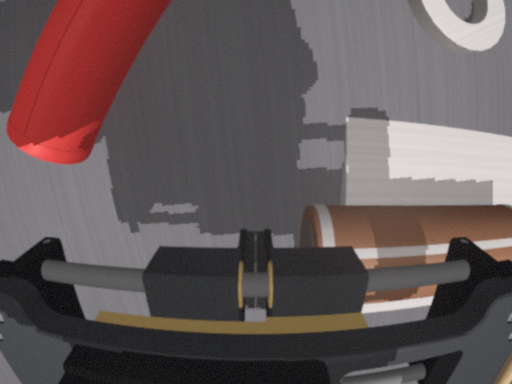

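View pics/scene10.png

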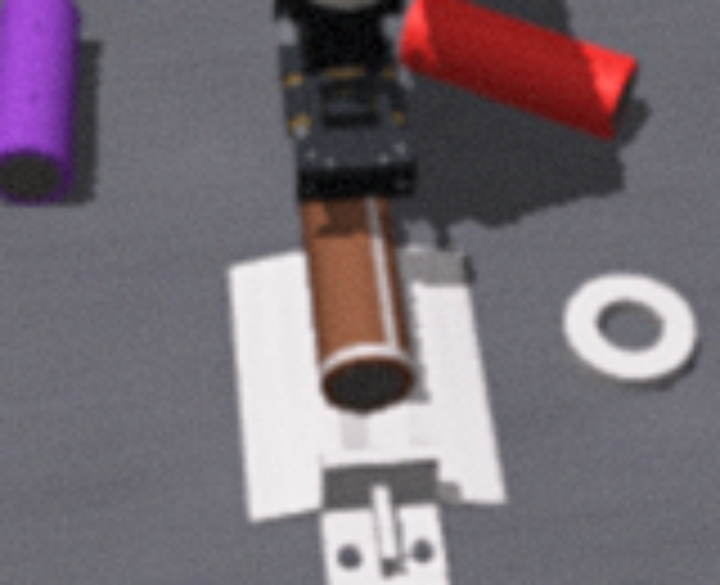

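The pipe lies in the groove with its far face about 59 mm short, and the closed fingers are behind its near end. Now I push endwise.

```bash
python3 -m creep '0 0.005 0 0 0 0 0; 0 0.004 0 0 0 0 0; 0 0.003 0 0 0 0 0; 0 0.003 0 0 0 0 0; 0 0.003 0 0 0 0 0; 0 0.004 0 0 0 0 0; 0 0.004 0 0 0 0 0; 0 0.004 0 0 0 0 0; 0 0.004 0 0 0 0 0; 0 0.004 0 0 0 0 0'; python3 - <<'E'
from cell import *
import cv2
from h import *
c=camera("scene");print(pipefit(c,np.array([.56,-.025]),-.098,.0366));cv2.imwrite("pics/scene11.png",cv2.resize(c["image"][140:270,190:350],None,fx=4.5,fy=4.5)[:,:,::-1])
E
```

```text
clock: 17.5
tcp_pos: [0.4649, -0.0165, 0.0244]
tcp_rot: [-179.9, 0.0, 84.5]
contact_force: [-6.3, -0.6, 4.7]
width: 0.0008
(array([ 5.59899731e-01, -2.36385495e-02, -1.06717796e-01, -3.29549319e-04]), 827, array([-0.03677326,  0.08194189]), np.float64(0.001512185385156106))
```

View pics/scene11.png

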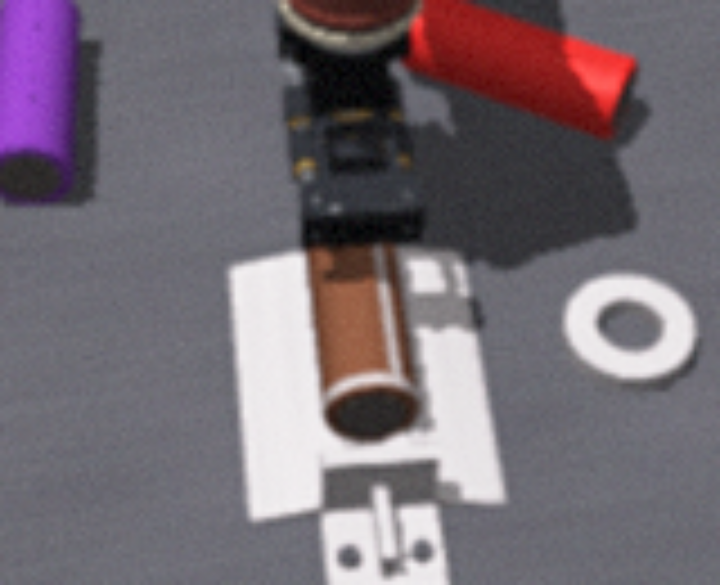

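```bash
python3 -m creep '0 0.003 0 0 0 0 0; 0 0.003 0 0 0 0 0; 0 0.003 0 0 0 0 0; 0 0.003 0 0 0 0 0; 0 0.003 0 0 0 0 0; 0 0.003 0 0 0 0 0; 0 0.003 0 0 0 0 0; 0 0.003 0 0 0 0 0; 0 0.003 0 0 0 0 0; 0 0.003 0 0 0 0 0'; python3 - <<'E'
from cell import *
import cv2
from h import *
c=camera("top");print(pipefit(c,np.array([.588,-.027]),-.098,.0366))
c=camera("scene");print(pipefit(c,np.array([.588,-.027]),-.098,.0366));cv2.imwrite("pics/scene12.png",cv2.resize(c["image"][140:270,190:350],None,fx=4.5,fy=4.5)[:,:,::-1])
E
```

```text
clock: 18.8
tcp_pos: [0.4949, -0.0194, 0.0243]
tcp_rot: [-179.9, 0.0, 84.5]
contact_force: [-5.2, -0.1, 5.3]
width: 0.0005
(array([ 5.99786206e-01, -3.02994303e-02, -1.08756886e-01,  5.29614062e-04]), 550, array([0.00795476, 0.08629074]), np.float64(0.0032855029484974902))
(array([ 0.6069253 , -0.02866189, -0.11006977, -0.0007049 ]), 1024, array([-0.05328148,  0.08238992]), np.float64(0.0029341187869992317))
```

View pics/scene12.png

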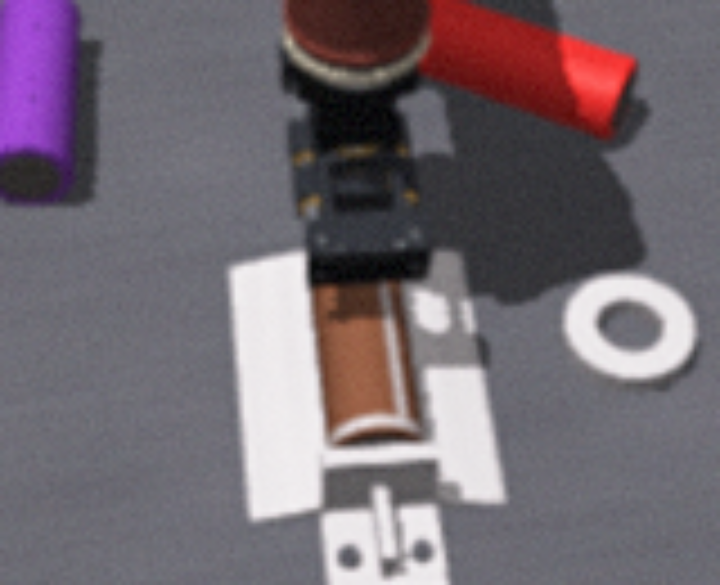

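```bash
python3 -m creep '0 0.001 0 0 0 0 0; 0 0.001 0 0 0 0 0; 0 0.001 0 0 0 0 0; 0 0.001 0 0 0 0 0'; python3 -m creep '0 0.001 0 0 0 0 0; 0 0.001 0 0 0 0 0'; 
```

```text
clock: 19.4
tcp_pos: [0.4991, -0.0197, 0.0244]
tcp_rot: [-179.9, 0.0, 84.5]
contact_force: [-4.4, 0.7, 3.7]
width: 0.0004
clock: 19.65
tcp_pos: [0.5008, -0.0199, 0.0243]
tcp_rot: [-179.9, 0.0, 84.5]
contact_force: [-8.4, 0.6, 7.0]
width: -0.0002
```

```bash
python3 -m creep '0 0.001 0 0 0 0 0; 0 0 0 0 0 0 0';  python3 - <<'E'
from cell import *
import cv2
from h import *
c=camera("top");cv2.imwrite("pics/top13.png",cv2.resize(c["image"][120:230,180:300],None,fx=5,fy=5)[:,:,::-1])
c=camera("scene");cv2.imwrite("pics/scene13.png",cv2.resize(c["image"][190:270,220:320],None,fx=7,fy=7)[:,:,::-1])
E
```

```text
clock: 19.9
tcp_pos: [0.5008, -0.0199, 0.0242]
tcp_rot: [-179.8, 0.0, 84.5]
contact_force: [-11.7, 0.4, 10.0]
width: 0.0009
```

View pics/top13.png

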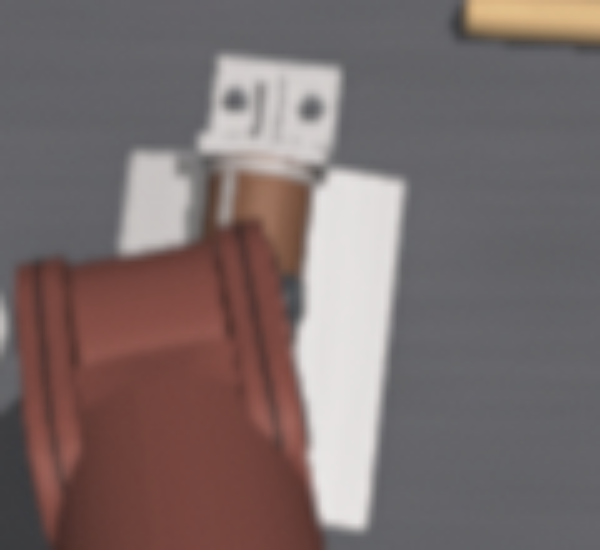

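View pics/scene13.png

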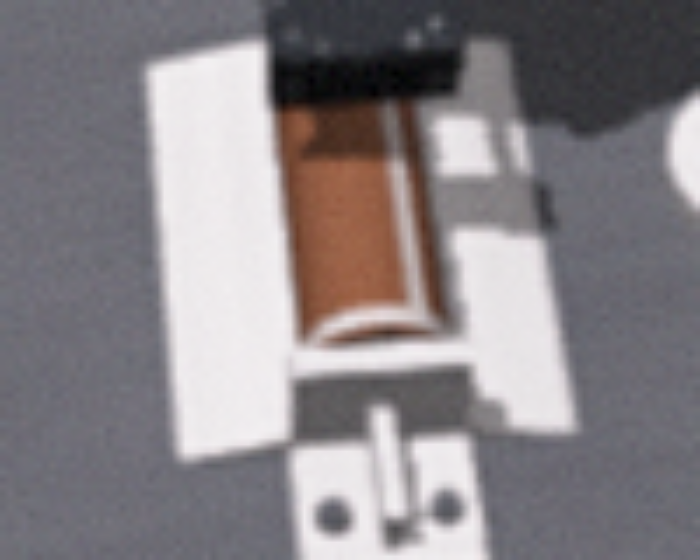

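TCP stopped advancing at x = 0.5008 (predicted contact 0.5006) and the force climbed to 12 N, so the pipe is against the stop. Backing straight away, then up.

```bash
python3 -m creep '0 -0.002 0 0 0 0 0; 0 -0.005 0 0 0 0 0; 0 -0.01 0 0 0 0 0; 0 -0.015 0 0 0 0 0; 0 -0.015 0 0 0 0 0; 0 -0.012 -0.005 0 0 0 0; 0 0 -0.03 0 0 0 0; 0 0 -0.05 0 0 0 0; 0 0 -0.05 0 0 0 0; 0 0 -0.04 0 0 0 0'; python3 -m creep '-0.05 0 0 0 0 0 0; -0.05 0 0 0 0 0 0; -0.05 0 0 0 0 0 0; -0.05 0 0 0 0 0 0; -0.05 0 0 0 0 0 0; -0.05 0 0 0 0 0 0; 0 0 0 0 0 0 0; 0 0 0 0 0 0 0';  python3 - <<'E'
from cell import *
import cv2
from h import *
for n in("top","scene"):
    c=camera(n);W=cloud(c);cv2.imwrite(f"pics/{n}14.png",c["image"][:,:,::-1])
    cr=c["image"][120:230,180:300] if n=="top" else c["image"][190:270,220:320]
    cv2.imwrite(f"pics/{n}14z.png",cv2.resize(cr,None,fx=5,fy=5)[:,:,::-1])
    a=-.098;d=W[...,:2]-[.5951,-.0291];x=d@[np.cos(a),np.sin(a)]
    c2=dict(c);zm=c["z_map"].copy();zm[x>.075]=0;c2["z_map"]=zm
    p=pipefit(c2,np.array([.59,-.029]),-.098,.0366);print(n,p)
E
```

```text
clock: 21.25
tcp_pos: [0.4439, -0.0141, 0.2021]
tcp_rot: [179.9, 0.0, 84.5]
contact_force: [0.4, -0.4, 0.5]
width: 0.0004
clock: 22.25
tcp_pos: [0.4153, -0.312, 0.1997]
tcp_rot: [180.0, -0.0, 84.5]
contact_force: [0.3, 0.2, -0.5]
width: 0.0002
top (array([ 5.93740039e-01, -2.99383112e-02, -1.05378072e-01,  5.05968569e-04]), 1275, array([-0.08011166,  0.07446043]), np.float64(0.0018616094148543834))
scene (array([ 5.89341465e-01, -2.67845996e-02, -1.06967846e-01, -3.61513491e-04]), 939, array([-0.07118785,  0.07992362]), np.float64(0.0014679408017877701))
```

View pics/top14.png

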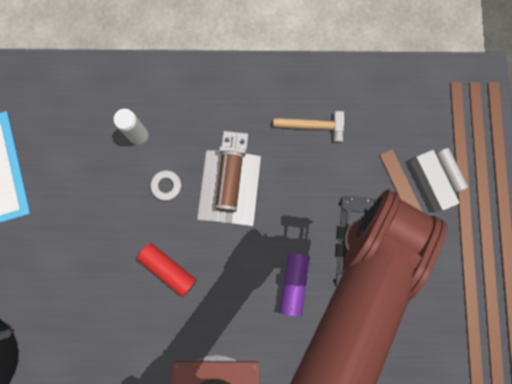

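View pics/top14z.png

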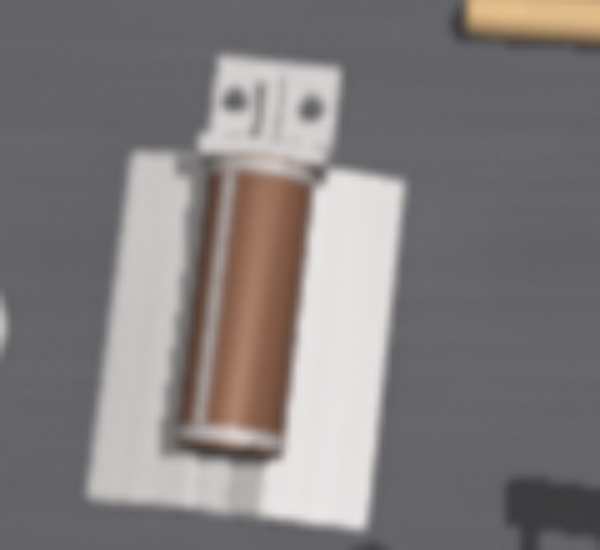

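View pics/scene14z.png

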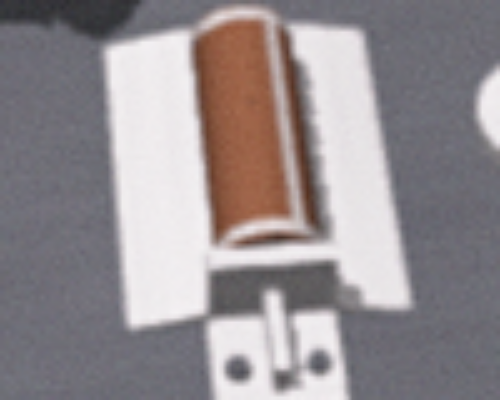

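The pictures show the pipe seated in the groove with its far end at the stop plate. Flange (166,185), can (130,125) and hammer (310,125) are at their original pixels, and the arm is clear.

```bash
python3 - <<'E'
from cell import *
print(get_obs()["contact_force"]);print(close_job())
E
```

```text
[0.13557209 0.59357931 0.97585146]
the job is handed in; nothing more can be done
None
```

The pipe is in the V-groove with its far end up against the stop plate, and I handed the job in at about 22 s of the 58 s. I rolled it up the right-hand ramp with the open fingers, where it squared itself to the groove and dropped in. Then I slid it endwise with the fingers closed and backed the arm away.

**At the stop:** the tool stopped advancing at x = 0.5008 m (I had predicted contact at 0.5006 m) and the push force rose to about 12 N.

**After backing off:**
- **Top camera:** it puts the pipe centre within about 1 mm of the seat. The measured pipe yaw was about -0.106 rad, against -0.098 rad measured for the groove.
- **Scene camera:** its fit disagreed, reading about 5 mm short. I discounted it because I had masked out the points near the stop; its picture shows the pipe at the stop plate.
- **Other objects:** the flange, spray can and hammer are at the same pixels as at the start in the top view.

**Unexplained:** during the endwise push the tool felt an upward force almost as large as the push (up to 10 N). I didn't find the cause; in the pictures the pipe stayed down in the groove.

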